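# Raise the dock's hold-down frame over centre and load the tip box

## Robot

A 6-joint arm with a two-finger parallel gripper is mounted at the origin on a cart in front of the work surface, level with it; the furniture and walls round the work are solid. World frame = base frame: x ahead of the robot, y to its left, z up, the work surface at z = 0. Lengths are in mm, angles in rad, forces in N, time in s.
With the tool pointing down it reaches from about 350 to 850 mm from the base axis. Payload 8.1 kg.
Tool frame: the origin (TCP) lies midway between the tips of the shut fingers; the grasp point (between the pads) lies 19 mm behind it; x points along the fingers, y is the direction in which the jaws open and shut, and the axes are right-handed (so a half turn about x gives the same grasp; the last joint's range is limited). The gripper opens to 93 mm and grips with 3 to 60 N. Pads are 15 mm wide; open, the fingers measure 128 mm over their backs; the gripper's body (75 mm by 188 mm) begins 65 mm behind the grasp point.
Start: joints at [-1.23, 0.13, 1.488, -0, 1.523, -0.085], TCP at [247.849, -546.421, 218.635] pointing down, gripper open.
Joint ranges: [-2.96, 2.96], [-0.89, 2.26], [0.02, 2.5], [-1.34, 4.48], [0, 2.73], [-2.66, 2.66]. Speed limits (rad/s): [2.39, 2.39, 2.79, 3.14, 3.14, 3.14].

## Interface

Orientations are given as a rotation vector (axis times angle).
In Python, from plant import telemetry, eyes, sign_off gives the robot as it stands. The module is installed in compiled form; this text tells all that it offers.
- The arm moves only by the tool arm_command, never from a script. Its argument "plan" is a list of rows, each a list of 2 entries, a list of its own where there are three numbers: the shift along the tool's x, y, z each as a share of 0.25 m, from -1 to 1, then the turn, a rotation vector about the tool's x, y, z each as a share of 0.5 rad, from -1 to 1. A call has 1 to 20 rows; each row is the pose to reach, as a shift and turn from the pose commanded when the call began, along the tool's axes at that moment; what a row does not reach only later rows make up. A row lasts 1/8 s, in which the tool goes at most 62.5 mm and 10.7 degrees, less where a joint would pass 70% of its speed; a pose out of reach is approached as far as the arm can. A call with a number of a shift or a turn outside -1 to 1 is refused whole. A call with a gripper value outside its range is refused whole. "claw" is the opening, from 0 (shut) to 1 (fully open), set as the call begins (left out, the last holds). The fingers move at their own pace and stop on an object; "newtons" is the grip in N (left out, the last holds). Time passes only in rows, so rows that repeat a pose let the fingers close. It gives the time, the measured TCP pose, the force and the opening at its end, in the units of the state.
- telemetry.get_state(): the state, without advancing time (a new reading comes with each control period).
- eyes.read_camera(name): name is "side" or "top" or "wrist"; returns the picture (384x512x3 uint8, red, green, blue); there is no depth.
- eyes.calibration(name): a dict with "mtx" (3x3 intrinsics, pixels), "k1" (the pictures are not rectified: a ray, as slopes to the right and down, at radius r is drawn at 1 + k1 r^2 times it, then the intrinsics apply), "R" (3x3) and "t" (3): a world point X has camera coordinates R X + t; the wrist camera has in their place "tool_from_camera" (4x4, takes a point from camera to tool coordinates, whose origin is the TCP and whose axes are the tool frame's). Camera axes: x right, y down, z forward; pixel columns grow to the right and rows downward; lengths in mm; the calibration is good to about 2 mm. A picture is of the moment at which its call begins: read the wrist's pose just before it. calibration takes no time and is no camera call.
- sign_off(): hands the job in, once; it reports no verdict.
The state is a dict: "t": time; "qpos": joint angles; "joint_vel": joint speeds; "joint_efforts": joint torques, N m; "ee_pos": TCP position; "eef_rot": TCP orientation; "wrist_force": force on the tool from outside, world axes, zero at the start; "wrist_torque": the same for the moment, N m; "width": finger opening in mm.
Only numpy, scipy, OpenCV 4.12 (cv2) and the standard library are available. Lean on these libraries where they do the work, as an engineer would, in place of code of your own. Each camera call takes 0.05 s, during which the arm holds its last target.

## Task

Get the tip box ready in its dock: push the counterweighted hold-down frame up past its balance point, so that it stays up by itself, then push the closed tip box along the bench into the nest until it sits fully home against the end stop. Only push with the fingertips or the outside of the fingers: do not take the grip bar between the fingers or lift or tip the box, and leave the vials, the cup and the marker where they stand. Leave the frame up, because the box's lid still has to be opened before the frame can come down on its rim.

Things in the scene. Friction and masses are not known exactly. Their poses are not given: they have to be found in the camera images.
- tip_dock: Dock for one pipette tip box, screwed to the bench, turned to the left by 23 to 38 degrees. Origin on the bench surface at the centre of the nest; x points from its open front (robot's side) to the hinge at the back, y along the lane to the mouth (robot's left), z up. No floor: the box slides on the bench. Aluminium cheeks at y = -82 and 82 mm, x = 95 to 141 mm, 144 mm high, carry the hinge.
- dock_mouth (a point): Centre of the nest's mouth on the bench, 73 mm along the dock's y from its origin. Two slippery white plastic guide rails 22 mm high run back from here: they start 131 mm apart, narrow over 43 mm, then run parallel, 91 mm apart, to the end stop.
- end_stop (a point): Point on the bench at the middle of the end stop's face, 61 mm from the dock's origin along its -y. The stop is an aluminium bar 30 mm high; the box's end wall rests on it when the box is fully home.
- hinge (a point): Middle of the hold-down frame's hinge axis, 115 mm behind the dock's origin along its x and 95 mm above the bench; the axis lies along the dock's y.
- hold_down (a joint): Angle of the hold-down frame, rad: 0 = lying level on its lower stop (as it starts), growing as its front goes up and back; 1.83 = leaning back on its upper stop. It balances at about 1.0 rad: let go below that it drops back to 0, beyond it goes on to 1.83 by itself, slowed by a damper, and stays.
- grip_bar (a point): Centre of the red grip bar at the frame's front: round, 15 mm in diameter, 80 mm long, parallel to the hinge, 198 mm from the hinge axis. Frame down: 83 mm in front of the dock's origin (its -x) and 91 mm above the bench, free below and in front; a rail 22 mm high ends 13 mm behind it, the frame's front strip lies 27 mm behind it and 25 mm lower. Pushing it up takes about 3 N at first, less as it rises.
- frame_middle (a point): Middle of the hold-down frame's window: an open steel frame 144 mm along the dock's y by 112 mm along x, 6 mm thick. Frame down, it lies level above the nest, underside 62 mm above the bench, so the closed tip box cannot enter.
- counterweight (a point): Centre of the frame's counterweight, a dark steel cylinder 42 mm across and 94 mm long, parallel to the hinge and 64 mm from it. Frame down, it stands behind and above the hinge; it swings back and down as the frame goes up.
- tip_box: Closed pipette tip box, clear with a blue tray, 0.2 to 0.35 kg, loose on the bench outside the mouth. Origin at the centre of its underside. Walls 86 mm along its x (lid hinge and lip: 99 mm, 63 mm up), 122 mm along its y (lid 124 mm), 96 mm high. It starts with its y within 7 degrees of the dock's y; fully home, its origin and axes are the dock's to a few mm.
- red_cap_vial: Small beige plastic vial with a red cap, 30 mm diameter, 76 mm high, standing loose; origin at the centre of its underside. Bystander.
- white_cap_vial: Small beige plastic vial with a white cap, 32 mm diameter, 84 mm high, standing loose; origin at the centre of its underside. Bystander.
- discard_cup: Small clear plastic beaker, 70 mm wide, 64 mm high, standing loose; origin at the centre of its underside. Bystander.
- marker_green: Green marker pen standing on end, 25 mm wide, 112 mm high, loose; origin at the centre of its underside. Bystander.

How it is judged (in metres and radians):
On the way, in this order (a step that is already met when the one before it is completed fails the run):
1. the hold-down frame is up past its balance point and stays there with nothing touching it (value of joint hold_down above 1.6 rad and contact force between each of the arm, the fingers and hold_down below 0.1 N), for 0.3 s.
2. the tip box is fully home in the nest (y of tip_box in the frame of tip_dock between -0.006 and 0.005 m and x of tip_box in the frame of tip_dock between -0.006 and 0.006 m), for 0.2 s.
At the end, for the whole second after the job is handed in: The hold-down frame leans back on its upper stop (joint above 1.6 rad) with nothing holding it; the tip box stands flat on the bench in the nest, within 5 mm of the end stop, between the rails and square to the dock (4 degrees), at rest (all of step 2 and value of joint hold_down above 1.6 rad and angle between the y axis of tip_box and the y axis of tip_dock, either way round below 0.07 rad and height (world z) of tip_box below 0.004 m and angle between tip_box's own z axis and vertical below 0.05 rad and linear speed of tip_box below 0.01 m/s); the robot touches nothing.
It fails at once if the tip box is lifted or tipped (height (world z) of tip_box above 0.012 m or angle between tip_box's own z axis and vertical above 0.2 rad).
It fails at once if a vial, the cup or the marker is moved, lifted or knocked over (distance of any of red_cap_vial, white_cap_vial, discard_cup, marker_green from where it was at the start of the episode above 0.02 m or angle between any of red_cap_vial, white_cap_vial, discard_cup, marker_green's own z axis and vertical above 0.4 rad).
It fails at once if the grip bar is taken between the fingers instead of being pushed (x of the grasp point in the frame of grip_bar between -0.009 and 0.009 m and y of the grasp point in the frame of grip_bar between -0.045 and 0.045 m and z of the grasp point in the frame of grip_bar between -0.009 and 0.009 m).
It also fails if it takes over 59 s, if anything falls off the work surface, if the arm or the gripper's body presses on something with over 40 N, if the wrist force passes 120 N, or if a joint passes its speed limit or range.

## Working session

There is one attempt and no reset: what is moved stays moved. The work goes in short steps, Python scripts to look and compute and a tool call to move; the robot and the scene stay as the last step left them, time stands still between calls to the robot, and variables do not carry over. Pictures are saved under pics/ and viewed, and the job is handed in when it is done.

Besides the shell and the picture viewer there is one more tool, called after "Request:" as name(argument=value, ...), one argument or row to a line, values as JSON. arm_command: Moves the arm, as the interface text tells. Its arguments: {"type":"object","properties":{"plan":{"type":"array","items":{"type":"array"}},"claw":{"type":"number"},"newtons":{"type":"number"}},"required":["plan"]}

```bash
ls; mkdir -p pics
python3 - <<'E'
from plant import telemetry, eyes
import cv2,numpy as np
s=telemetry.get_state()
for k,v in s.items(): print(k,np.round(v,3))
for n in ["side","top","wrist"]:
    im=eyes.read_camera(n); cv2.imwrite(f"pics/{n}0.png",im[:,:,::-1])
    c=eyes.calibration(n); print(n,{k:np.round(v,4).tolist() for k,v in c.items()})
E
```

```text
pics
t 0.0
qpos [-1.23   0.131  1.489 -0.     1.523 -0.085]
joint_vel [ 0.     0.001  0.002 -0.001 -0.001  0.   ]
joint_efforts [-1.0000e-03 -5.5984e+01 -4.9176e+01  7.7000e-02  3.5000e-02 -0.0000e+00]
ee_pos [ 247.626 -545.887  217.593]
eef_rot [ 1.987  0.431 -1.987]
wrist_force [ 0.077  0.595 -0.373]
wrist_torque [ 0.048  0.016 -0.046]
width 92.807
side {'mtx': [[359.2498, 0.0, 251.681], [0.0, 359.2498, 192.6199], [0.0, 0.0, 1.0]], 'k1': 0.0106, 'R': [[0.9713, -0.2377, -0.0118], [-0.1203, -0.4477, -0.8861], [0.2054, 0.862, -0.4634]], 't': [-579.2591, 114.8042, 1390.8147]}
top {'mtx': [[467.5002, 0.0, 252.7204], [0.0, 467.5002, 189.9088], [0.0, 0.0, 1.0]], 'k1': -0.0159, 'R': [[0.0388, -0.9992, -0.0017], [-0.9791, -0.0377, -0.2001], [0.1999, 0.0094, -0.9798]], 't': [-134.9305, 587.7911, 1603.7953]}
wrist {'mtx': [[322.8668, 0.0, 258.9272], [0.0, 322.8668, 194.5977], [0.0, 0.0, 1.0]], 'k1': -0.0051, 'tool_from_camera': [[-0.0001, -0.2936, 0.9559, -165.727], [1.0, 0.0002, 0.0001, -0.2278], [-0.0002, 0.9559, 0.2936, -82.5497], [0.0, 0.0, 0.0, 1.0]]}
```

View pics/top0.png

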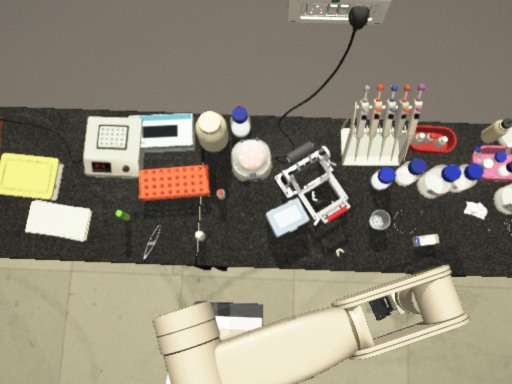

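View pics/side0.png

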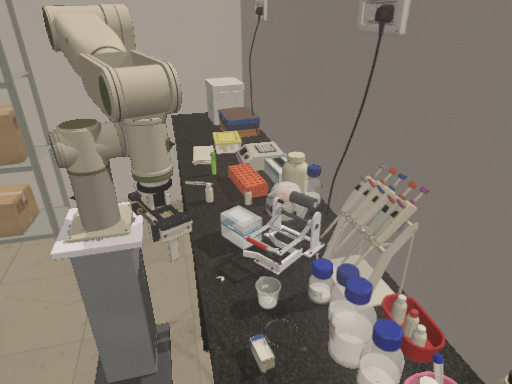

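Run:
```python
import cv2
for n in ["side","top"]:
    im=cv2.imread(f"pics/{n}0.png")
    print(im.shape)
im=cv2.imread("pics/top0.png")
cv2.imwrite("pics/topz.png",cv2.resize(im[60:260,60:320],None,fx=3,fy=3,interpolation=cv2.INTER_CUBIC))
```

```text
(384, 512, 3)
(384, 512, 3)
```

Run:
```python
import cv2
im=cv2.imread("pics/top0.png")
cv2.imwrite("pics/topz.png",cv2.resize(im[130:250,250:400],None,fx=5,fy=5,interpolation=cv2.INTER_CUBIC))
im=cv2.imread("pics/side0.png")
cv2.imwrite("pics/sidez.png",cv2.resize(im[170:315,190:350],None,fx=5,fy=4.1,interpolation=cv2.INTER_CUBIC))
```

```text
(no output)
```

View pics/topz.png

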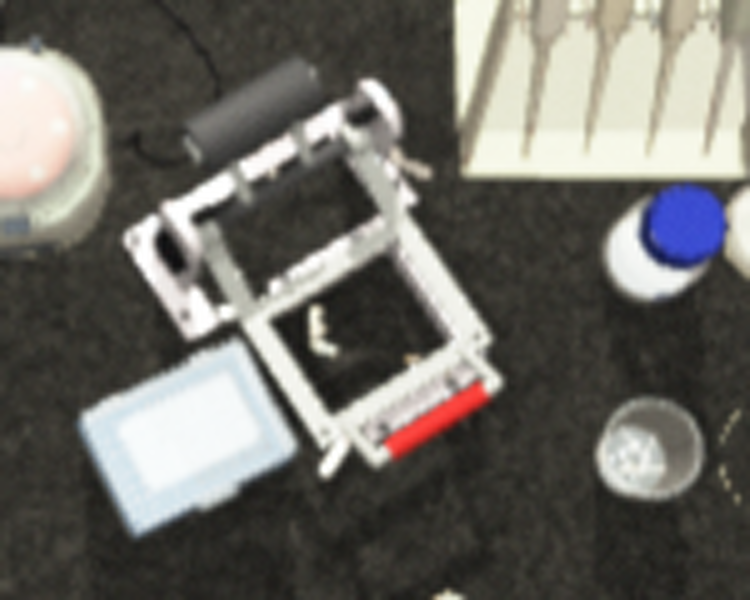

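View pics/sidez.png

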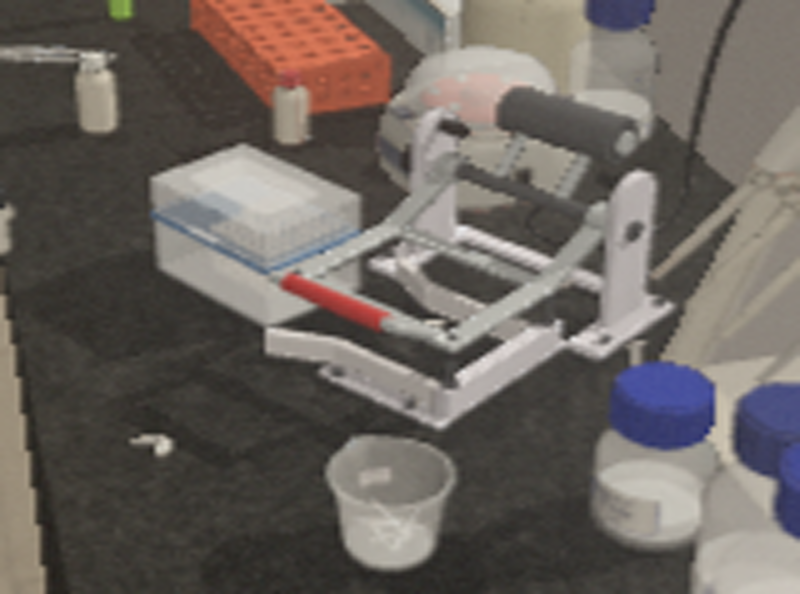

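Top view: the red grip bar runs from (328,218.6) to (348,209), the cup is at (380,219), and the tip box lid corners are at about (266,214), (298,198), (310,219) and (278,237). I'll fit the poses from both views.

```bash
cat > h.py <<'E'
import numpy as np, cv2
from scipy.spatial.transform import Rotation as Ro
from scipy.optimize import least_squares
from plant import eyes, telemetry
def pose():
    s=telemetry.get_state(); T=np.eye(4); T[:3,:3]=Ro.from_rotvec(s["eef_rot"]).as_matrix(); T[:3,3]=s["ee_pos"]; return T
def ext(name,T=None):
    c=eyes.calibration(name)
    if name=="wrist":
        M=np.linalg.inv(T@np.array(c["tool_from_camera"])); return c,M[:3,:3],M[:3,3]
    return c,np.array(c["R"]),np.array(c["t"])
def proj(name,X,T=None):
    c,R,t=ext(name,T); p=np.atleast_2d(X)@R.T+t; s=p[:,:2]/p[:,2:]
    s=s*(1+c["k1"]*(s**2).sum(1,keepdims=True)); m=np.array(c["mtx"])
    return s*[m[0,0],m[1,1]]+m[:2,2]
def pix2z(name,uv,z,T=None):
    c,R,t=ext(name,T); m=np.array(c["mtx"]); d=(np.atleast_2d(uv)-m[:2,2])/[m[0,0],m[1,1]]
    s=d.copy()
    for _ in range(5): s=d/(1+c["k1"]*(s**2).sum(1,keepdims=True))
    r=np.c_[s,np.ones(len(s))]@R; o=-R.T@t
    return o+r*((z-o[2])/r[:,2])[:,None]
def d2w(p,X):
    c,s=np.cos(p[2]),np.sin(p[2]); X=np.atleast_2d(np.asarray(X,float)); return np.c_[X[:,0]*c-X[:,1]*s+p[0],X[:,0]*s+X[:,1]*c+p[1],X[:,2]]
def fit(obs,p0,Ts={}):
    # obs: list (cam, X, uv)
    f=lambda p: np.concatenate([(proj(n,d2w(p,X),Ts.get(n))[0]-uv) for n,X,uv in obs])
    r=least_squares(f,p0,loss="soft_l1",f_scale=1.5); return r.x,f(r.x).reshape(-1,2)
E
python3 - <<'E'
from h import *
tz=lambda u,v:np.array([250+u/5,130+v/5]); sz=lambda u,v:np.array([190+u/5,170+v/4.1])
obs=[("top",[-83,40,91],tz(388,445)),("top",[-83,-40,91],tz(490,393)),("side",[-83,40,91],sz(287,281)),("side",[-83,-40,91],sz(386,322)),
("top",[115,82,144],tz(172,215)),("top",[115,-82,144],tz(378,92)),("side",[115,82,144],sz(437,115)),("side",[115,-82,144],sz(640,178))]
p,r=fit(obs,[560,-150,.5]); print(p,np.round(r,1).tolist())
print("stop end",pix2z("top",[tz(388,445),tz(490,393)],91))
bo=[("top",[x,y,96],tz(u,v)) for x,y,u,v in [(43,62,80,420),(43,-62,240,342),(-43,-62,298,445),(-43,62,138,537)]]
b,rb=fit(bo,[560,-50,.5]); print("box",b,np.round(rb,1).tolist())
c,s=np.cos(p[2]),np.sin(p[2]); d=b[:2]-p[:2]; print("box in dock",d[0]*c+d[1]*s,-d[0]*s+d[1]*c,np.degrees(b[2]-p[2]))
for n,uv,z in [("cup",tz(650,450),64),("redvial",(220.5,193.5),76),("white vial",(200,236),84),("green",(121,213),112),("green2",(127,216),112),("greenbase",(425,239),10)]: print(n,pix2z("top",uv,z))
for n,uv,z in [("cup base",sz(390,555),0),("red base",sz(292,140),0),("white base",sz(98,130),0)]: print(n,pix2z("side",uv,z))
E
```

```text
[ 585.0918803  -361.04652511    0.59050659] [[-0.0, -0.0], [-1.2, -1.6], [0.5, -0.6], [0.2, -0.5], [3.1, 1.0], [2.2, 1.2], [0.1, -1.6], [-0.8, -1.2]]
stop end [[ 493.8129134  -374.16134194   91.        ]
 [ 532.81184689 -444.50699751   91.        ]]
box [ 494.34841969 -236.72153272    0.51986297] [[0.0, 0.4], [-0.3, -0.4], [0.1, 0.8], [0.2, -0.8]]
box in dock -6.154942034332848 153.7959559406325 -4.047581336945456
cup [[ 501.23944892 -561.9706913    64.        ]]
redvial [[5.71921695e+02 4.36710007e-01 7.60000000e+01]]
white vial [[419.03124066  62.40101488  84.        ]]
green [[484.10959838 333.62315011 112.        ]]
green2 [[474.60489702 312.14405966 112.        ]]
greenbase [[ 446.50451235 -737.37123473   10.        ]]
cup base [[ 501.86139861 -576.53255088    0.        ]]
red base [[580.46943414  -7.31280837   0.        ]]
white base [[425.9887763   55.73693551   0.        ]]
```

```bash
cat >> h.py <<'E'
def att(yaw,tilt,roll=0):
    """tool x points along yaw (rad, world), tilted down by tilt; camera side up"""
    f=np.array([np.cos(yaw),np.sin(yaw),0]);u=np.array([0,0,1.])
    x=np.cos(tilt)*f-np.sin(tilt)*u; z=-np.sin(tilt)*f-np.cos(tilt)*u; y=np.cross(z,x)
    return np.c_[x,y,z]
def cmd(P,R,T0):
    """row to reach pos P, rot R from commanded T0"""
    sh=T0[:3,:3].T@(np.array(P)-T0[:3,3])/250
    rv=Ro.from_matrix(T0[:3,:3].T@R).as_rotvec()/.5
    return np.round(sh,3).tolist(),np.round(rv,3).tolist()
E
python3 - <<'E'
from h import *
T=pose(); print(np.round(T,3))
yaw=np.radians(31); R=att(yaw,np.radians(45))
P=[400,-475,160]
print(cmd(P,R,T), cmd(P,att(0,np.radians(60)),T))
print(Ro.from_matrix(T[:3,:3].T@R).as_rotvec())
E
```

```text
[[-0.00000e+00  4.13000e-01 -9.11000e-01  2.47722e+02]
 [ 1.00000e-03 -9.11000e-01 -4.13000e-01 -5.46025e+02]
 [-1.00000e+00 -1.00000e-03 -0.00000e+00  2.17858e+02]
 [ 0.00000e+00  0.00000e+00  0.00000e+00  1.00000e+00]]
([0.232, -0.007, -0.672], [-0.22, 1.569, -0.088]) ([0.232, -0.007, -0.672], [0.831, 1.032, 0.226])
[-0.10979232  0.78432428 -0.04400387]
```

Request:
arm_command(
  plan=[
    [[0, 0, -0.2], [-0.1, 0.3, 0]],
    [[0, 0, -0.4], [-0.2, 0.6, 0]],
    [[0, 0, -0.45], [-0.2, 0.8, -0.05]],
    [[0, 0, -0.45], [-0.2, 0.8, -0.05]],
    [[0, 0, -0.45], [-0.2, 0.8, -0.05]],
  ],
  claw=0,
)

```text
t: 0.78
ee_pos: [349.8, -500.3, 218.4]
eef_rot: [2.319, 0.63, -1.542]
wrist_force: [0.3, 0.4, -0.3]
width: 47.7
```

Request:
arm_command(
  plan=[
    [[0, 0, 0], [0, 0.35, 0]],
    [[0, 0, 0], [0, 0.7, 0]],
    [[0, 0, 0], [0, 0.78, 0]],
    [[0, 0, 0], [0, 0.78, 0]],
    [[0, 0, 0], [0, 0.78, 0]],
  ],
)

```text
t: 1.4
ee_pos: [351.1, -500.0, 219.7]
eef_rot: [2.639, 0.717, -1.091]
wrist_force: [0.3, 0.1, 0.6]
width: 1.1
```

Run:
```python
from h import *
T=pose(); print(np.round(T,3)); s=telemetry.get_state(); print(s["t"],np.round(s["qpos"],3),s["width"])
im=eyes.read_camera("wrist"); cv2.imwrite("pics/w1.png",im[:,:,::-1]); np.save("w1.npy",T)
cv2.imwrite("pics/w1z.png",cv2.resize(im[:,:,::-1],(800,600),interpolation=cv2.INTER_CUBIC))
```

```text
[[ 6.10000e-01  5.05000e-01 -6.10000e-01  3.51092e+02]
 [ 3.60000e-01 -8.63000e-01 -3.55000e-01 -4.99976e+02]
 [-7.06000e-01 -3.00000e-03 -7.08000e-01  2.19690e+02]
 [ 0.00000e+00  0.00000e+00  0.00000e+00  1.00000e+00]]
1.4 [-1.462  0.327  1.465  0.709  1.701 -0.454] 1.0817495559727053
```

View pics/w1z.png

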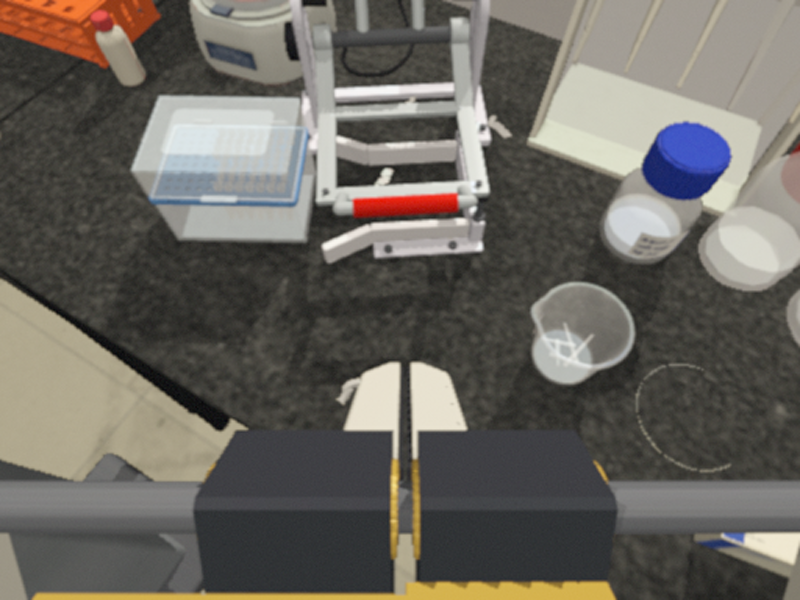

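Run:
```python
import cv2
im=cv2.imread("pics/w1.png")
cv2.imwrite("pics/w1c.png",cv2.resize(im[50:175,80:330],None,fx=3.2,fy=3.2,interpolation=cv2.INTER_CUBIC))
```

```text
(no output)
```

View pics/w1c.png

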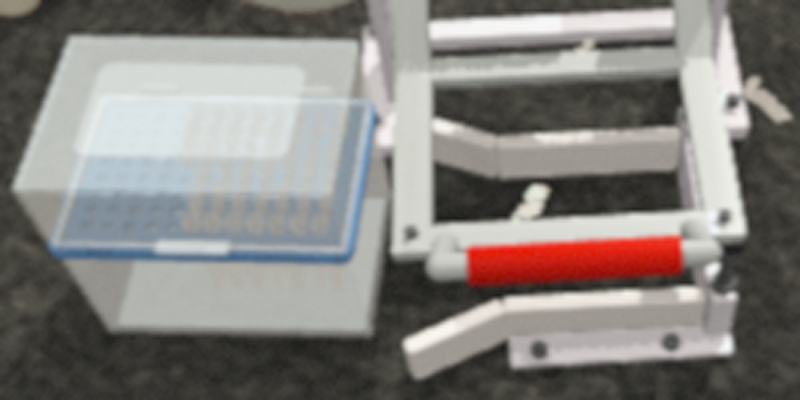

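Run:
```python
from h import *
T=np.load("w1.npy"); wz=lambda u,v:np.array([80+u/3.2,50+v/3.2])
tz=lambda u,v:np.array([250+u/5,130+v/5]); sz=lambda u,v:np.array([190+u/5,170+v/4.1])
ow=[("wrist",[-83,40,91],wz(469,265)),("wrist",[-83,-40,91],wz(682,256)),("wrist",[45.5,30,22],wz(497,138)),("wrist",[45.5,30,0],wz(497,177)),("wrist",[-45.5,30,22],wz(507,299))]
o2=[("top",[-83,40,91],tz(388,445)),("top",[-83,-40,91],tz(490,393)),("side",[-83,40,91],sz(287,281)),("side",[-83,-40,91],sz(386,322))]
for o in (ow,ow+o2):
    p,r=fit(o,[585,-360,.52],{"wrist":T}); print(np.round(p,3),np.degrees(p[2]),np.round(r,1).tolist())
bw=[("wrist",[-43,61,0],wz(108,332)),("wrist",[-43,-61,0],wz(373,333)),("wrist",[43,62,96],wz(70,37)),("wrist",[43,-62,96],wz(360,42)),("wrist",[-43,62,96],wz(14,188))]
bo=[("top",[x,y,96],tz(u,v)) for x,y,u,v in [(43,62,80,420),(43,-62,240,342),(-43,-62,298,445),(-43,62,138,537)]]
for o in (bw,bw+bo):
    b,rb=fit(o,[494,-236,.52],{"wrist":T}); print("box",np.round(b,3),np.degrees(b[2]),np.round(rb,1).tolist())
    c,s=np.cos(p[2]),np.sin(p[2]); d=b[:2]-p[:2]; print("box in dock",d[0]*c+d[1]*s,-d[0]*s+d[1]*c,np.degrees(b[2]-p[2]))
print("grip",d2w(p,[-83,0,91]))
```

```text
[ 582.538 -358.966    0.596] 34.165778272976105 [[-0.1, 0.1], [0.4, -0.8], [-0.0, 2.6], [0.9, 0.4], [-1.1, -0.9]]
[ 582.503 -359.31     0.597] 34.212350342431385 [[0.1, 0.2], [0.6, -0.7], [0.1, 2.7], [1.0, 0.5], [-0.9, -0.7], [-0.4, 0.7], [-1.6, -1.1], [-0.3, -0.7], [-0.6, -0.6]]
box [ 498.95  -236.564    0.503] 28.798484301864804 [[1.3, 0.4], [0.2, 1.8], [-0.5, -1.0], [0.3, -1.2], [-1.0, -0.0]]
box in dock -0.07933806735307769 148.4845902958125 -5.413866040566583
box [ 498.307 -236.795    0.502] 28.789024587990255 [[1.2, 0.8], [0.1, 2.2], [-0.7, -0.7], [0.1, -0.9], [-1.3, 0.4], [0.1, -1.1], [0.0, -1.3], [0.1, 0.1], [-0.1, -2.2]]
box in dock -0.7411115131677803 148.65441058714376 -5.423325754441131
grip [[ 513.86504414 -405.97743659   91.        ]]
```

```bash
cat > plan.py <<'E'
from h import *
p=np.array([582.5,-359.3,np.radians(34.2)])
def tcp(th,off,a,tilt=np.radians(45),ydock=0):
    # bar pos in dock at angle th (start -1.2deg), tcp offset off along n, a along x
    r=198; al=th-0.02
    b=np.array([115-r*np.cos(al),ydock,95+r*np.sin(al)])
    n=np.array([np.sin(tilt),0,np.cos(tilt)]); x=np.array([np.cos(tilt),0,-np.sin(tilt)])
    return d2w(p,b-n*off+x*a)[0]
E
python3 - <<'E'
from plan import *
T=pose(); R=att(p[2],np.radians(45))
c,s=np.cos(p[2]),np.sin(p[2]); d=T[:2,3]-p[:2]; print("cur in dock",d[0]*c+d[1]*s,-d[0]*s+d[1]*c)
for P in (tcp(0,40,-50),tcp(0,35,10)): print(np.round(P,1),cmd(P,R,T))
E
```

```text
cur in dock -270.32362094322525 13.6647890884241
[ 461.2 -441.7   98.1] ([0.696, 0.023, -0.006], [-0.098, -0.005, -0.092])
[ 499.3 -415.9   59.2] ([0.936, 0.011, -0.025], [-0.098, -0.005, -0.092])
```

Request:
arm_command(
  plan=[
    [[0.2, 0.01, 0], [-0.05, 0, -0.05]],
    [[0.4, 0.02, 0], [-0.1, 0, -0.09]],
    [[0.6, 0.02, 0], [-0.1, 0, -0.09]],
    [[0.7, 0.02, -0.01], [-0.1, 0, -0.09]],
    [[0.78, 0.02, -0.01], [-0.1, 0, -0.09]],
    [[0.86, 0.01, -0.02], [-0.1, 0, -0.09]],
    [[0.935, 0.01, -0.025], [-0.1, 0, -0.09]],
    [[0.935, 0.01, -0.025], [-0.1, 0, -0.09]],
  ],
)

```text
t: 2.45
ee_pos: [498.8, -414.2, 57.7]
eef_rot: [2.597, 0.8, -1.068]
wrist_force: [-0.7, 0.4, -0.2]
width: 0.4
```

Run:
```python
from plan import *
T=pose(); R=att(p[2],np.radians(45)); s=telemetry.get_state(); print(s["t"],np.round(s["qpos"],3),np.round(s["wrist_force"],1))
print(np.round(T,3)); print("target",tcp(0,35,10),cmd(tcp(0,35,10),R,T))
for th,o in [(0,15),(0.05,15),(.2,13),(.4,13),(.6,13),(.8,13),(1,13),(1.15,12),(1.3,12)]: print(th,cmd(tcp(th,o,9),R,T))
im=eyes.read_camera("wrist"); cv2.imwrite("pics/w2.png",cv2.resize(im[:,:,::-1],(800,600),interpolation=cv2.INTER_CUBIC))
```

```text
2.45 [-1.196  0.487  1.588  0.786  1.368 -0.509] [-0.7  0.4 -0.2]
[[ 5.87000e-01  5.62000e-01 -5.83000e-01  4.98850e+02]
 [ 4.01000e-01 -8.27000e-01 -3.94000e-01 -4.14221e+02]
 [-7.03000e-01 -2.00000e-03 -7.11000e-01  5.76500e+01]
 [ 0.00000e+00  0.00000e+00  0.00000e+00  1.00000e+00]]
target [ 499.26420657 -415.8669868    59.22045884] ([-0.006, 0.006, -0.003], [-0.004, -0.011, 0.003])
0 ([-0.01, 0.006, -0.083], [-0.004, -0.011, 0.003])
0.05 ([-0.037, 0.006, -0.111], [-0.004, -0.011, 0.003])
0.2 ([-0.111, 0.006, -0.212], [-0.004, -0.011, 0.003])
0.4 ([-0.187, 0.005, -0.351], [-0.004, -0.011, 0.003])
0.6 ([-0.234, 0.005, -0.502], [-0.004, -0.011, 0.003])
0.8 ([-0.25, 0.005, -0.659], [-0.004, -0.011, 0.003])
1 ([-0.234, 0.004, -0.816], [-0.004, -0.011, 0.003])
1.15 ([-0.202, 0.004, -0.935], [-0.004, -0.011, 0.003])
1.3 ([-0.153, 0.004, -1.043], [-0.004, -0.011, 0.003])
```

View pics/w2.png

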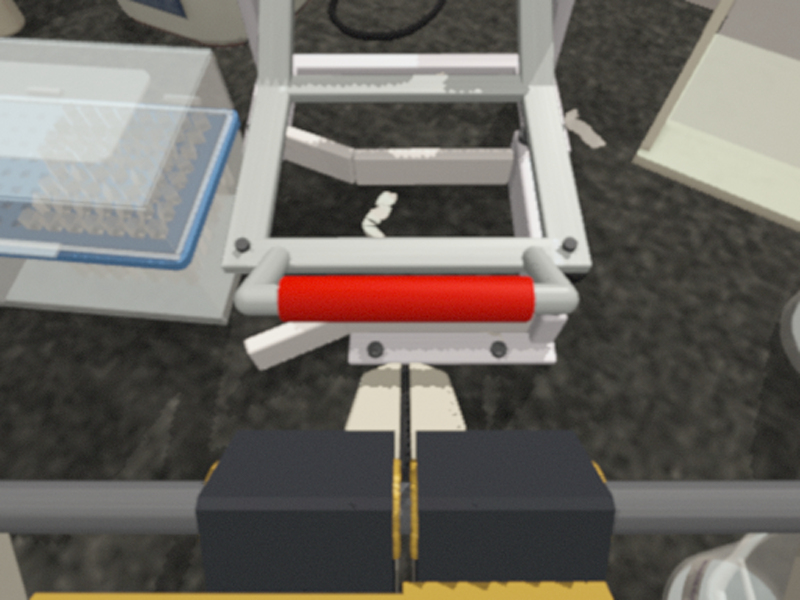

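Run:
```python
from plan import *
T=pose()
f=lambda q:(proj("wrist",(T[:3,:3]@np.array(q,float)+T[:3,3])[None],T)*1.5625).round(0)
for q in ([0,0,0],[0,0,-7.5],[-10,0,-35],[-10,0,-42.5],[-10,0,-27]): print(q,f(q))
print((proj("wrist",d2w(p,[[-83,40,91],[-83,0,91],[-83,-40,91],[-83,0,98.5]]),T)*1.5625).round(0))
```

```text
[0, 0, 0] [[405. 387.]]
[0, 0, -7.5] [[405. 368.]]
[-10, 0, -35] [[405. 302.]]
[-10, 0, -42.5] [[405. 280.]]
[-10, 0, -27] [[405. 326.]]
[[283. 301.]
 [408. 300.]
 [532. 300.]
 [408. 289.]]
```

Request:
arm_command(
  plan=[
    [[-0.01, 0.006, -0.05], [0, 0, 0]],
    [[-0.01, 0.006, -0.083], [0, 0, 0]],
    [[-0.037, 0.006, -0.111], [0, 0, 0]],
    [[-0.075, 0.006, -0.16], [0, 0, 0]],
    [[-0.111, 0.006, -0.212], [0, 0, 0]],
    [[-0.15, 0.006, -0.28], [0, 0, 0]],
    [[-0.187, 0.006, -0.351], [0, 0, 0]],
    [[-0.212, 0.006, -0.425], [0, 0, 0]],
    [[-0.234, 0.005, -0.502], [0, 0, 0]],
    [[-0.234, 0.005, -0.502], [0, 0, 0]],
  ],
)

```text
t: 3.75
ee_pos: [539.2, -390.4, 191.6]
eef_rot: [2.594, 0.796, -1.064]
wrist_force: [0.3, -0.8, 0.8]
width: 0.1
```

Run:
```python
from plan import *
T=pose(); R=att(p[2],np.radians(45)); s=telemetry.get_state(); print(s["t"],np.round(s["qpos"],3),np.round(s["wrist_force"],1))
print(T[:3,3].round(1),"target",tcp(.6,13,9))
for th,o in [(.8,13),(1,13),(1.15,12),(1.3,12),(1.4,12)]: print(th,cmd(tcp(th,o,9),T[:3,:3],T))
im=eyes.read_camera("wrist"); im2=eyes.read_camera("side")
cv2.imwrite("pics/w3.png",np.hstack([cv2.resize(im,(400,300)),cv2.resize(im2[150:330,150:390],(400,300))])[:,:,::-1])
```

```text
3.75 [-1.123  0.303  1.55   0.785  1.474 -0.306] [ 0.3 -0.8  0.8]
[ 539.2 -390.4  191.6] target [ 538.29417116 -389.34225026  187.9523903 ]
0.8 ([-0.006, -0.005, -0.147], [0.0, 0.0, 0.0])
1 ([0.01, -0.005, -0.304], [0.0, 0.0, 0.0])
1.15 ([0.042, -0.005, -0.422], [0.0, 0.0, 0.0])
1.3 ([0.091, -0.005, -0.53], [0.0, 0.0, 0.0])
1.4 ([0.133, -0.005, -0.598], [0.0, 0.0, 0.0])
```

View pics/w3.png

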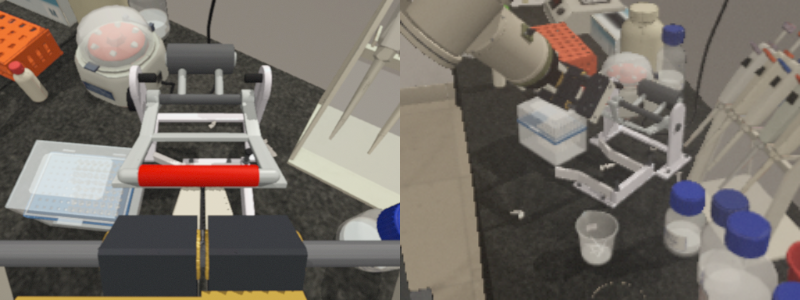

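Request:
arm_command(
  plan=[
    [[-0.006, -0.005, -0.08], [0, 0, 0]],
    [[-0.005, -0.005, -0.15], [0, 0, 0]],
    [[0, -0.005, -0.23], [0, 0, 0]],
    [[0.01, -0.005, -0.304], [0, 0, 0]],
    [[0.025, -0.005, -0.365], [0, 0, 0]],
    [[0.042, -0.005, -0.422], [0, 0, 0]],
    [[0.067, -0.005, -0.48], [0, 0, 0]],
    [[0.091, -0.005, -0.53], [0, 0, 0]],
    [[0.133, -0.005, -0.598], [0, 0, 0]],
  ],
)

```text
t: 4.97
ee_pos: [644.6, -316.9, 271.9]
eef_rot: [2.597, 0.797, -1.068]
wrist_force: [0.3, 0.9, -0.6]
width: 0.5
```

Run:
```python
from plan import *
T=pose(); s=telemetry.get_state(); print(s["t"],np.round(s["qpos"],3),np.round(s["wrist_force"],1))
print(T[:3,3].round(1),"target",tcp(1.4,12,9))
im=eyes.read_camera("wrist"); im2=eyes.read_camera("side")
cv2.imwrite("pics/w4.png",np.hstack([cv2.resize(im,(400,300)),cv2.resize(im2[150:330,150:390],(400,300))])[:,:,::-1])
```

```text
4.975 [-0.917  0.243  1.469  0.799  1.431 -0.059] [ 0.3  0.9 -0.6]
[ 644.6 -316.9  271.9] target [ 644.80381016 -316.95837434  274.55775661]
```

View pics/w4.png

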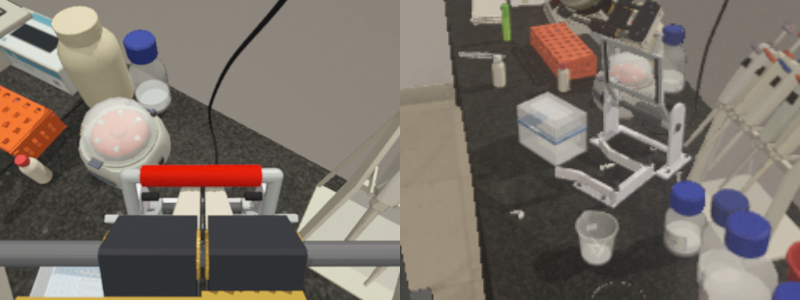

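Request:
arm_command(
  plan=[
    [[-0.08, 0, 0], [0, 0, 0]],
    [[-0.2, 0, 0], [0, 0, 0]],
    [[-0.4, 0, 0], [0, 0, 0]],
    [[-0.6, 0, 0], [0, 0, 0]],
    [[-0.7, 0, 0], [0, 0, 0]],
    [[-0.7, 0, 0], [0, 0, 0]],
    [[-0.7, 0, 0], [0, 0, 0]],
  ],
)

```text
t: 5.95
ee_pos: [540.6, -387.2, 394.1]
eef_rot: [2.598, 0.797, -1.069]
wrist_force: [0.0, 0.1, 0.1]
width: 0.7
```

Run:
```python
from plan import *
T=pose(); s=telemetry.get_state(); print(s["t"],np.round(s["qpos"],3),np.round(s["wrist_force"],1))
print(T.round(3))
im=eyes.read_camera("wrist"); im2=eyes.read_camera("side"); im3=eyes.read_camera("top")
cv2.imwrite("pics/w5.png",np.vstack([np.hstack([cv2.resize(im,(400,300)),cv2.resize(im2[150:330,150:390],(400,300))]),np.hstack([cv2.resize(im3[120:255,230:410],(400,300)),cv2.resize(im3,(400,300))])])[:,:,::-1])
# push pose: yaw of dock -y = p-90deg, or box
for yaw in (p[2]-np.pi/2,):
  R=att(yaw,np.radians(45)); P=d2w(p,[-5,290,200])[0]
  print(P,R.round(2).tolist(),Ro.from_matrix(T[:3,:3].T@R).as_rotvec(),cmd(P,R,T))
```

```text
5.95 [-1.118  0.182  1.317  0.792  1.724 -0.047] [0.  0.1 0.1]
[[ 5.88000e-01  5.60000e-01 -5.83000e-01  5.40577e+02]
 [ 3.99000e-01 -8.28000e-01 -3.93000e-01 -3.87215e+02]
 [-7.03000e-01 -2.00000e-03 -7.11000e-01  3.94130e+02]
 [ 0.00000e+00  0.00000e+00  0.00000e+00  1.00000e+00]]
[ 415.36041755 -122.25705035  200.        ] [[0.4, -0.83, -0.4], [-0.58, -0.56, 0.58], [-0.71, 0.0, -0.71]] [ 1.10511208 -0.00277786  1.11294658] ([0.675, -1.157, 0.428], [2.21, -0.006, 2.226])
```

View pics/w5.png

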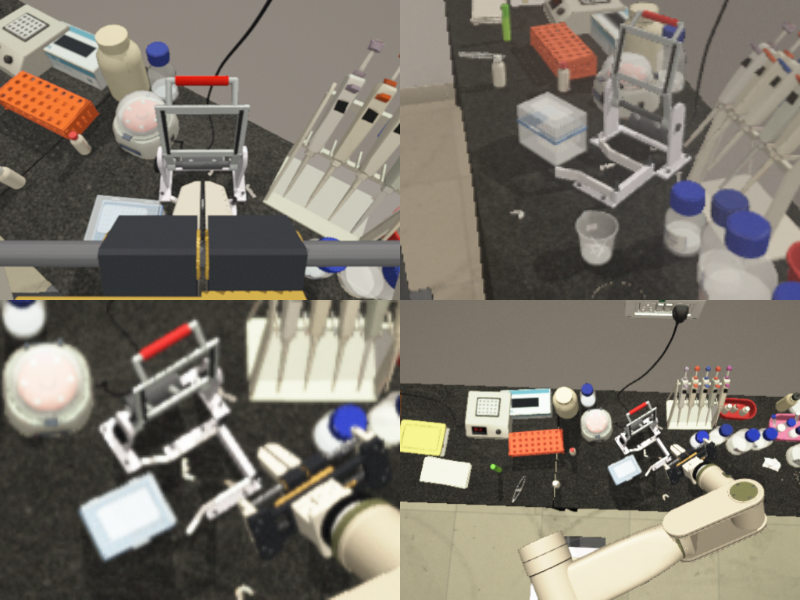

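Run:
```python
from plan import *
T=pose()
for k,P in enumerate([(500,-290,380),(455,-200,330),d2w(p,[-5,290,200])[0]],1):
  R=att(p[2]-np.pi/6*k,np.radians(45)); print(cmd(P,R,T)); T=np.eye(4);T[:3,:3]=R;T[:3,3]=P
```

```text
([0.096, -0.411, -0.017], [0.733, -0.009, 0.746])
([0.033, -0.372, 0.25], [0.74, -0.0, 0.74])
([0.171, -0.211, 0.564], [0.74, 0.0, 0.74])
```

Request:
arm_command(
  plan=[
    [[0.03, -0.1, 0], [0.2, 0, 0.2]],
    [[0.06, -0.2, 0], [0.4, 0, 0.4]],
    [[0.1, -0.3, 0], [0.6, 0, 0.6]],
    [[0.1, -0.41, -0.02], [0.735, 0, 0.745]],
    [[0.1, -0.41, -0.02], [0.735, 0, 0.745]],
  ],
  claw=0.5,
)

```text
t: 6.72
ee_pos: [500.9, -287.3, 381.6]
eef_rot: [2.877, 0.105, -1.181]
wrist_force: [0.3, 0.1, 0.8]
width: 44.1
```

Request:
arm_command(
  plan=[
    [[0.01, -0.1, 0.05], [0.2, 0, 0.2]],
    [[0.02, -0.2, 0.1], [0.4, 0, 0.4]],
    [[0.03, -0.3, 0.18], [0.6, 0, 0.6]],
    [[0.03, -0.37, 0.25], [0.74, 0, 0.74]],
    [[0.03, -0.37, 0.25], [0.74, 0, 0.74]],
  ],
)

```text
t: 7.35
ee_pos: [488.4, -210.6, 333.2]
eef_rot: [-2.667, 0.609, 1.144]
wrist_force: [-0.5, 0.3, -0.4]
width: 46.4
```

Request:
arm_command(
  plan=[
    [[0.03, -0.05, 0.1], [0.2, 0, 0.2]],
    [[0.08, -0.1, 0.25], [0.4, 0, 0.4]],
    [[0.12, -0.16, 0.4], [0.6, 0, 0.6]],
    [[0.17, -0.21, 0.56], [0.74, 0, 0.74]],
    [[0.17, -0.21, 0.56], [0.74, 0, 0.74]],
    [[0.17, -0.21, 0.56], [0.74, 0, 0.74]],
  ],
)

```text
t: 8.1
ee_pos: [434.6, -157.5, 214.9]
eef_rot: [-2.302, 1.173, 1.026]
wrist_force: [-0.1, 0.0, 0.9]
width: 46.7
```

Run:
```python
from plan import *
T=pose(); s=telemetry.get_state(); print(s["t"],np.round(s["qpos"],3),np.round(s["wrist_force"],1),s["width"])
print(T.round(3)); np.save("w6.npy",T)
im=eyes.read_camera("wrist"); im2=eyes.read_camera("side"); im3=eyes.read_camera("top")
cv2.imwrite("pics/w6.png",cv2.resize(im,(800,600),interpolation=cv2.INTER_CUBIC)[:,:,::-1])
cv2.imwrite("pics/w6b.png",np.hstack([cv2.resize(im2[100:330,100:390],(400,300)),cv2.resize(im3[120:255,230:410],(400,300))])[:,:,::-1])
```

```text
8.1 [-0.009 -0.799  2.405 -0.641  1.135  2.655] [-0.1  0.   0.9] 46.714051826985035
[[ 3.92000e-01 -8.07000e-01 -4.42000e-01  4.34630e+02]
 [-5.46000e-01 -5.91000e-01  5.94000e-01 -1.57501e+02]
 [-7.41000e-01  9.00000e-03 -6.72000e-01  2.14885e+02]
 [ 0.00000e+00  0.00000e+00  0.00000e+00  1.00000e+00]]
```

View pics/w6.png

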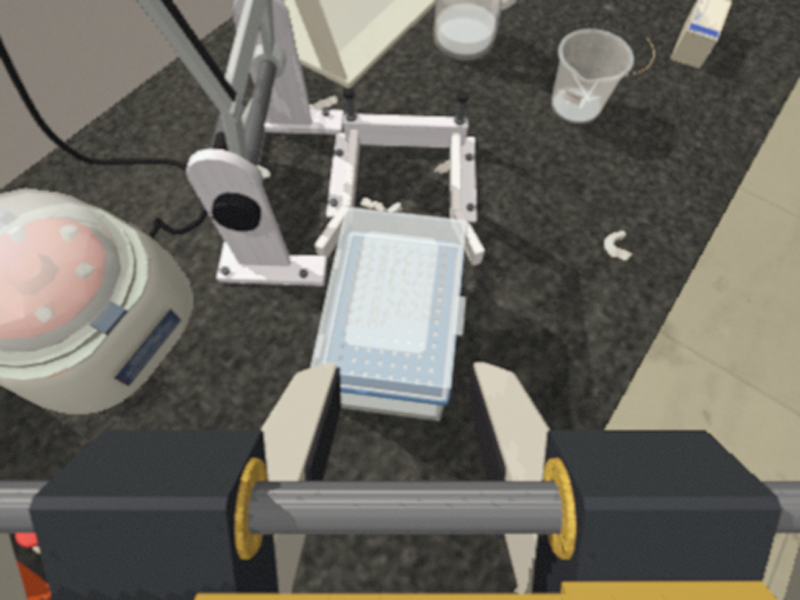

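View pics/w6b.png

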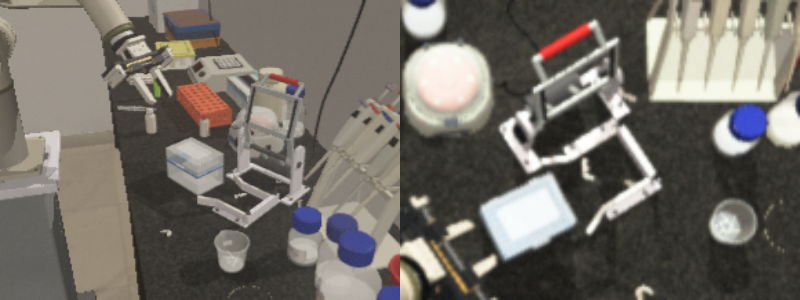

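Run:
```python
from plan import *
T=pose()
R=att(p[2]-np.pi/2,np.radians(70)); P=d2w(p,[-12,270,200])[0]
print(T[:3,3],P,cmd(P,R,T))
Rb=att(p[2]+np.pi/2,np.radians(110)); print(Ro.from_matrix(R.T@Rb).as_rotvec())
```

```text
[ 435.63948907 -158.73781965  217.94304247] [ 420.81252109 -142.73324548  200.        ] ([-0.005, 0.01, 0.112], [0.056, -0.782, 0.028])
[ 3.14159265e+00 -3.00795170e-17  2.42556208e-16]
```

Request:
arm_command(
  plan=[
    [[0, 0, 0], [-0.1, -0.3, 0]],
    [[0, 0, 0.02], [-0.2, -0.6, 0]],
    [[0, 0, 0.02], [-0.3, -0.8, 0]],
    [[0, 0, 0.02], [-0.3, -0.8, 0]],
    [[0, 0, 0.02], [-0.3, -0.8, 0]],
  ],
  claw=0.38,
)

```text
t: 8.88
ee_pos: [432.7, -156.2, 213.8]
eef_rot: [-2.065, 0.964, 1.521]
wrist_force: [-0.8, 0.5, 0.2]
width: 35.3
```

Run:
```python
from plan import *
T=pose(); s=telemetry.get_state(); print(s["t"],np.round(s["qpos"],3),np.round(s["wrist_force"],1),s["width"])
print(T.round(3))
Rb=att(p[2]+np.pi/2,np.radians(110)); print(Ro.from_matrix(T[:3,:3].T@Rb).as_rotvec())
```

```text
8.875 [-0.263 -0.525  2.108 -0.248  1.316  2.145] [-0.8  0.5  0.2] 35.30702618337188
[[ 1.71000e-01 -7.26000e-01 -6.66000e-01  4.32700e+02]
 [-2.92000e-01 -6.83000e-01  6.70000e-01 -1.56171e+02]
 [-9.41000e-01  8.00000e-02 -3.28000e-01  2.13770e+02]
 [ 0.00000e+00  0.00000e+00  0.00000e+00  1.00000e+00]]
[-2.96642226  0.033478    0.01042682]
```

Run:
```python
from plan import *
T=pose()
R=att(p[2]-np.pi/2,np.radians(70))
for q in ([-12,250,130],[-10,235,28]):
  P=d2w(p,q)[0]; print(P,cmd(P,R,T))
```

```text
[ 432.05418865 -159.27485697  130.        ] ([0.319, -0.016, 0.103], [0.35, 0.014, -0.045])
[ 442.13960046 -170.55689882   28.        ] ([0.723, -0.048, 0.18], [0.35, 0.014, -0.045])
```

Request:
arm_command(
  plan=[
    [[0.1, 0, 0.03], [0.2, 0, -0.02]],
    [[0.22, -0.01, 0.07], [0.35, 0.01, -0.04]],
    [[0.32, -0.015, 0.1], [0.35, 0.01, -0.04]],
    [[0.44, -0.02, 0.12], [0.35, 0.01, -0.04]],
    [[0.55, -0.03, 0.14], [0.35, 0.01, -0.04]],
    [[0.65, -0.04, 0.16], [0.35, 0.01, -0.04]],
    [[0.72, -0.05, 0.18], [0.35, 0.01, -0.04]],
    [[0.72, -0.05, 0.18], [0.35, 0.01, -0.04]],
  ],
)

```text
t: 9.88
ee_pos: [440.6, -168.2, 26.8]
eef_rot: [-1.95, 1.034, 1.376]
wrist_force: [-0.4, -0.0, 0.9]
width: 35.2
```

Run:
```python
from plan import *
T=pose(); s=telemetry.get_state(); print(s["t"],np.round(s["qpos"],3),np.round(s["wrist_force"],1),s["width"])
print(T.round(3)); np.save("w7.npy",T)
c,sn=np.cos(p[2]),np.sin(p[2]); d=T[:2,3]-p[:2]; print("tcp in dock",d[0]*c+d[1]*sn,-d[0]*sn+d[1]*c)
im=eyes.read_camera("wrist"); im2=eyes.read_camera("side"); im3=eyes.read_camera("top")
cv2.imwrite("pics/w7.png",cv2.resize(im,(800,600),interpolation=cv2.INTER_CUBIC)[:,:,::-1])
cv2.imwrite("pics/w7b.png",np.hstack([cv2.resize(im2[100:330,100:390],(400,300)),cv2.resize(im3[120:255,230:410],(400,300))])[:,:,::-1])
R=att(p[2]-np.pi/2,np.radians(70))
for q in ([-10,235,26],[-10,200,26],[-10,150,26],[-10,100,26],[-10,68,26]): print(q,cmd(d2w(p,q)[0],R,T))
```

```text
9.875 [-0.303 -0.283  2.292 -0.279  0.882  2.39 ] [-0.4 -0.   0.9] 35.213019065328766
[[ 1.86000e-01 -8.26000e-01 -5.32000e-01  4.40606e+02]
 [-2.81000e-01 -5.64000e-01  7.77000e-01 -1.68161e+02]
 [-9.41000e-01  5.00000e-03 -3.37000e-01  2.68030e+01]
 [ 0.00000e+00  0.00000e+00  0.00000e+00  1.00000e+00]]
tcp in dock -9.921310796250623 237.84339404254735
[-10, 235, 26] ([0.007, 0.0, -0.01], [0.007, 0.01, -0.008])
[-10, 200, 26] ([0.054, 0.001, -0.141], [0.007, 0.01, -0.008])
[-10, 150, 26] ([0.122, 0.001, -0.33], [0.007, 0.01, -0.008])
[-10, 100, 26] ([0.189, 0.001, -0.518], [0.007, 0.01, -0.008])
[-10, 68, 26] ([0.232, 0.002, -0.638], [0.007, 0.01, -0.008])
```

View pics/w7.png

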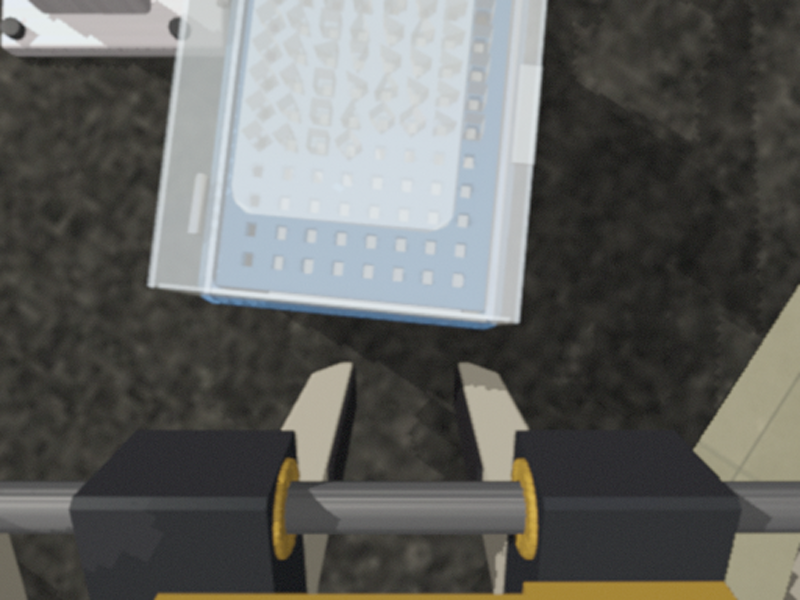

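View pics/w7b.png

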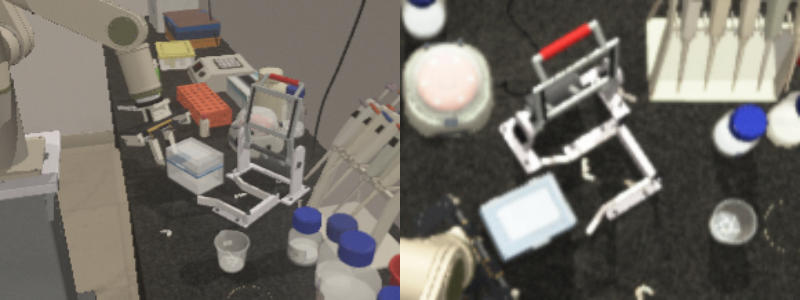

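Request:
arm_command(
  plan=[
    [[0.02, 0, -0.04], [0, 0, 0]],
    [[0.03, 0, -0.07], [0, 0, 0]],
    [[0.04, 0, -0.1], [0, 0, 0]],
    [[0.048, 0, -0.125], [0, 0, 0]],
    [[0.057, 0, -0.15], [0, 0, 0]],
    [[0.066, 0, -0.175], [0, 0, 0]],
    [[0.075, 0, -0.2], [0, 0, 0]],
    [[0.084, 0, -0.225], [0, 0, 0]],
    [[0.093, 0, -0.25], [0, 0, 0]],
    [[0.102, 0, -0.275], [0, 0, 0]],
    [[0.111, 0, -0.3], [0, 0, 0]],
    [[0.122, 0.001, -0.33], [0, 0, 0]],
  ],
)

```text
t: 11.52
ee_pos: [490.7, -241.3, 27.0]
eef_rot: [-1.948, 1.034, 1.377]
wrist_force: [-0.6, 0.8, -0.7]
width: 35.5
```

```bash
cat > look.py <<'E'
import sys
from plan import *
k=sys.argv[1]
T=pose(); s=telemetry.get_state(); print(s["t"],np.round(s["qpos"],3),np.round(s["wrist_force"],1),np.round(s["width"],1))
c,sn=np.cos(p[2]),np.sin(p[2]); d=T[:2,3]-p[:2]; print("tcp in dock",d[0]*c+d[1]*sn,-d[0]*sn+d[1]*c,T[2,3])
im=eyes.read_camera("wrist"); im2=eyes.read_camera("side"); im3=eyes.read_camera("top")
np.save(f"{k}.npy",T); cv2.imwrite(f"pics/{k}raw.png",im[:,:,::-1]);cv2.imwrite(f"pics/{k}top.png",im3[:,:,::-1]);cv2.imwrite(f"pics/{k}side.png",im2[:,:,::-1])
cv2.imwrite(f"pics/{k}.png",np.vstack([np.hstack([cv2.resize(im,(400,300)),cv2.resize(im2[180:330,190:390],(400,300),interpolation=cv2.INTER_CUBIC)]),np.hstack([cv2.resize(im3[135:240,250:390],(400,300),interpolation=cv2.INTER_CUBIC),cv2.resize(im2,(400,300))])])[:,:,::-1])
R=att(p[2]-np.pi/2,np.radians(70))
for q in ([-10,100,26],[-10,80,26],[-10,75,26],[-10,68,26],[-10,62,26]): print(q,cmd(d2w(p,q)[0],R,T))
E
python3 look.py w8
```

```text
11.525 [-0.428 -0.076  2.112 -0.244  0.825  2.255] [-0.6  0.8 -0.7] 35.5
tcp in dock -9.606856663073046 149.17840573216162 26.95239753116729
[-10, 100, 26] ([0.07, 0.002, -0.184], [0.006, 0.012, -0.007])
[-10, 80, 26] ([0.097, 0.002, -0.259], [0.006, 0.012, -0.007])
[-10, 75, 26] ([0.103, 0.002, -0.278], [0.006, 0.012, -0.007])
[-10, 68, 26] ([0.113, 0.002, -0.305], [0.006, 0.012, -0.007])
[-10, 62, 26] ([0.121, 0.002, -0.327], [0.006, 0.012, -0.007])
```

View pics/w8.png

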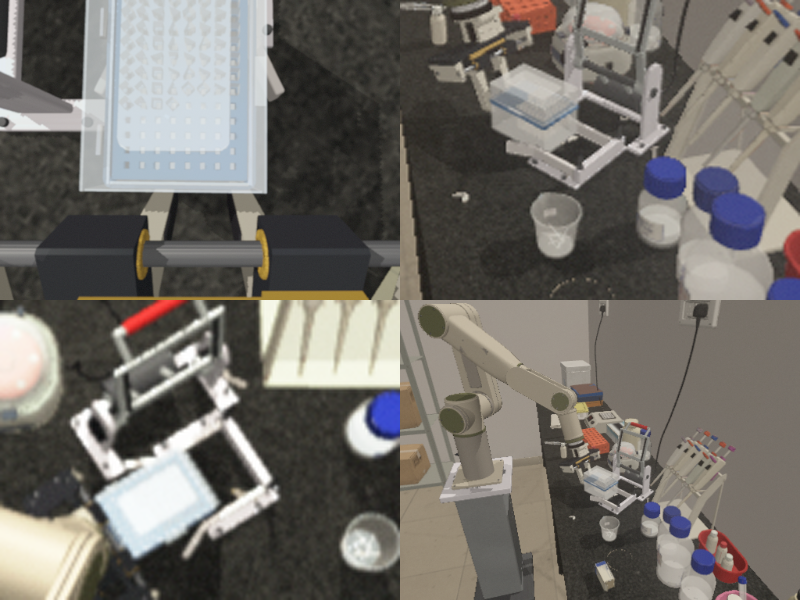

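Request:
arm_command(
  plan=[
    [[0.01, 0, -0.025], [0, 0, 0]],
    [[0.018, 0, -0.05], [0, 0, 0]],
    [[0.027, 0, -0.075], [0, 0, 0]],
    [[0.037, 0, -0.1], [0, 0, 0]],
    [[0.046, 0, -0.125], [0, 0, 0]],
    [[0.055, 0, -0.15], [0, 0, 0]],
    [[0.065, 0, -0.175], [0, 0, 0]],
    [[0.073, 0, -0.2], [0, 0, 0]],
    [[0.082, 0, -0.22], [0, 0, 0]],
    [[0.089, 0, -0.24], [0, 0, 0]],
    [[0.096, 0.001, -0.259], [0, 0, 0]],
    [[0.096, 0.001, -0.259], [0, 0, 0]],
  ],
)

```text
t: 13.18
ee_pos: [530.9, -299.9, 27.4]
eef_rot: [-1.951, 1.034, 1.372]
wrist_force: [0.3, 0.0, -0.1]
width: 35.0
```

```bash
python3 look.py w9
```

```text
13.175 [-0.501  0.079  1.958 -0.219  0.807  2.17 ] [ 0.3  0.  -0.1] 35.0
tcp in dock -9.284258527300231 78.1572992702348 27.355734543681585
[-10, 100, 26] ([-0.025, 0.003, 0.084], [0.004, 0.005, -0.004])
[-10, 80, 26] ([0.003, 0.003, 0.009], [0.004, 0.005, -0.004])
[-10, 75, 26] ([0.009, 0.003, -0.01], [0.004, 0.005, -0.004])
[-10, 68, 26] ([0.019, 0.003, -0.036], [0.004, 0.005, -0.004])
[-10, 62, 26] ([0.027, 0.003, -0.059], [0.004, 0.005, -0.004])
```

View pics/w9.png

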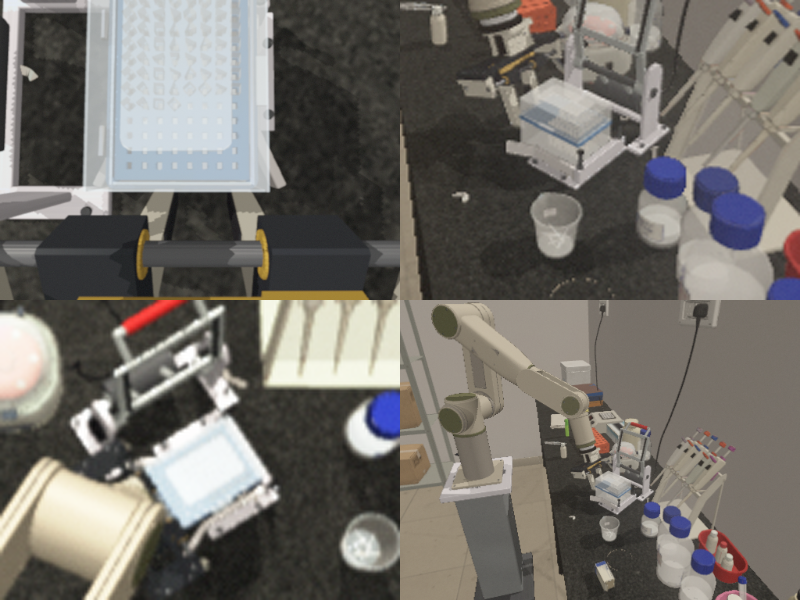

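Request:
arm_command(
  plan=[
    [[0.004, 0, -0.01], [0, 0, 0]],
    [[0.007, 0, -0.018], [0, 0, 0]],
    [[0.01, 0, -0.025], [0, 0, 0]],
    [[0.012, 0, -0.031], [0, 0, 0]],
    [[0.014, 0, -0.036], [0, 0, 0]],
    [[0.014, 0, -0.036], [0, 0, 0]],
  ],
)

```text
t: 14.08
ee_pos: [535.3, -306.6, 26.8]
eef_rot: [-1.949, 1.034, 1.375]
wrist_force: [-8.0, 10.0, 9.5]
width: 35.3
```

```bash
python3 look.py w10
```

```text
14.075 [-0.509  0.099  1.937 -0.214  0.809  2.159] [-8.  10.   9.5] 35.3
tcp in dock -9.366372271610704 70.12655373104447 26.769591356097656
[-10, 100, 26] ([-0.037, 0.002, 0.114], [0.005, 0.01, -0.006])
[-10, 80, 26] ([-0.01, 0.002, 0.038], [0.005, 0.01, -0.006])
[-10, 75, 26] ([-0.004, 0.002, 0.019], [0.005, 0.01, -0.006])
[-10, 68, 26] ([0.006, 0.003, -0.007], [0.005, 0.01, -0.006])
[-10, 62, 26] ([0.014, 0.003, -0.03], [0.005, 0.01, -0.006])
```

View pics/w10.png

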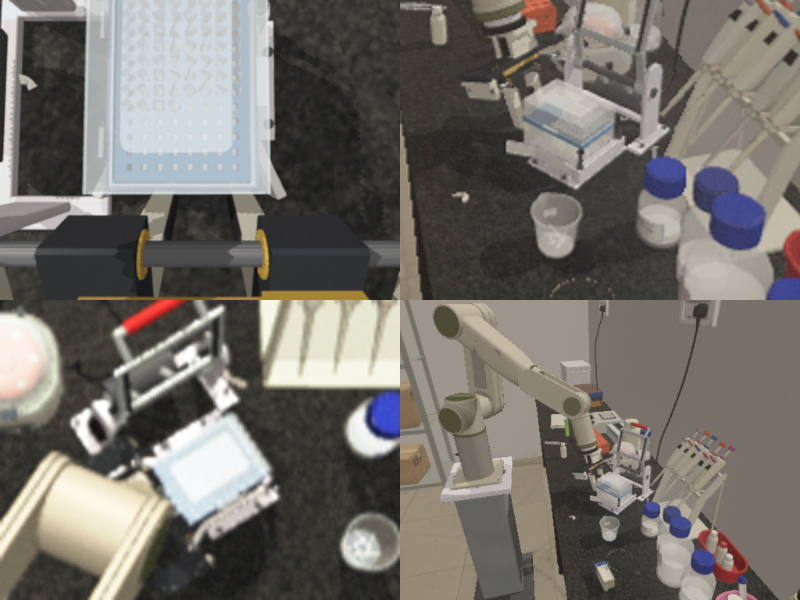

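Request:
arm_command(
  plan=[
    [[-0.01, 0, 0.03], [0, 0, 0]],
    [[-0.03, 0, 0.09], [0, 0, 0]],
    [[-0.08, 0, 0.22], [0, 0, 0]],
    [[-0.15, 0, 0.4], [0, 0, 0]],
    [[-0.3, 0, 0.5], [0, 0, 0]],
    [[-0.5, 0, 0.5], [0, 0, 0]],
    [[-0.7, 0, 0.5], [0, 0, 0]],
    [[-0.7, 0, 0.5], [0, 0, 0]],
    [[-0.7, 0, 0.5], [0, 0, 0]],
  ],
)

```text
t: 15.35
ee_pos: [436.1, -160.6, 148.6]
eef_rot: [-1.951, 1.034, 1.373]
wrist_force: [0.5, 0.4, -0.6]
width: 35.4
```

```bash
python3 look.py w11
python3 - <<'E'
import cv2
im=cv2.imread("pics/w11raw.png"); cv2.imwrite("pics/w11z.png",cv2.resize(im,(800,600),interpolation=cv2.INTER_CUBIC))
E
```

```text
15.35 [-0.287 -0.489  2.204 -0.238  1.167  2.321] [ 0.5  0.4 -0.6] 35.4
tcp in dock -9.41276306316071 246.65263185558646 148.5650995838776
[-10, 100, 26] ([0.66, 0.002, -0.386], [0.006, 0.007, -0.005])
[-10, 80, 26] ([0.687, 0.002, -0.461], [0.006, 0.007, -0.005])
[-10, 75, 26] ([0.694, 0.002, -0.48], [0.006, 0.007, -0.005])
[-10, 68, 26] ([0.703, 0.002, -0.506], [0.006, 0.007, -0.005])
[-10, 62, 26] ([0.712, 0.002, -0.529], [0.006, 0.007, -0.005])
```

View pics/w11.png

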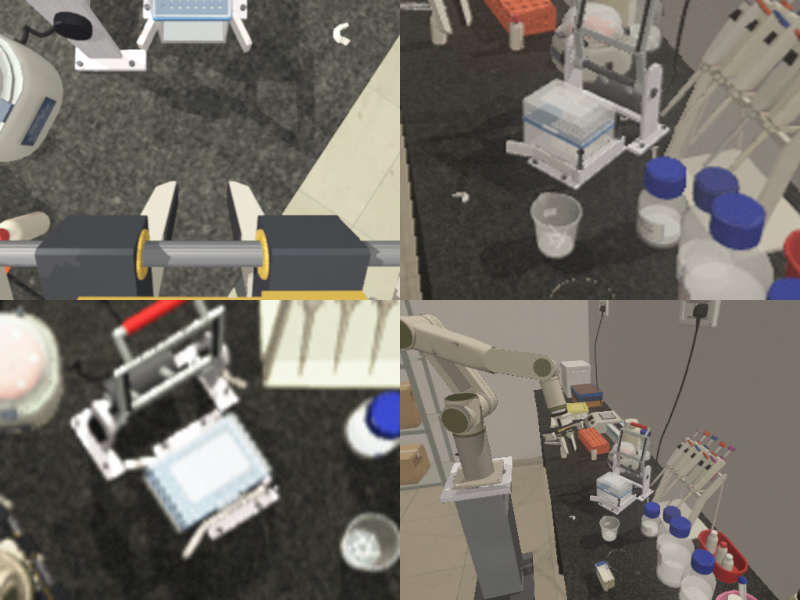

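View pics/w11z.png

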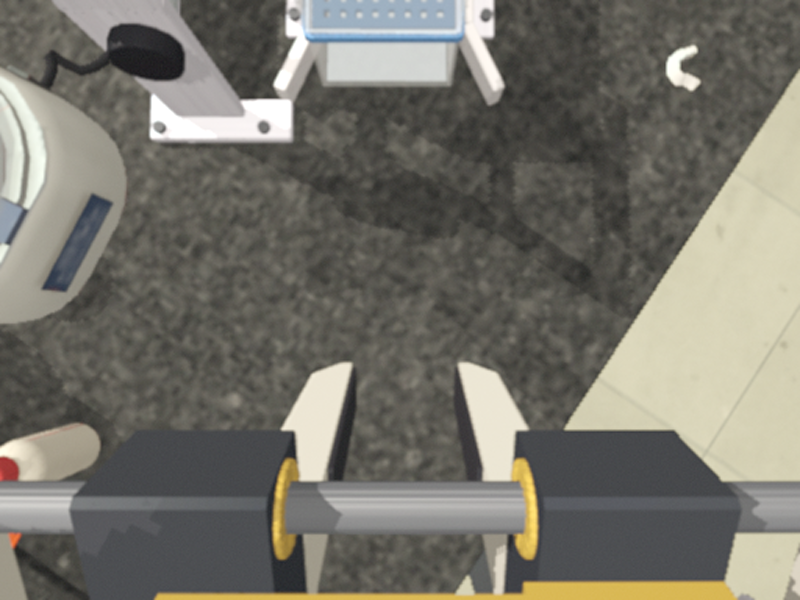

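Run:
```python
from plan import *
im=cv2.imread("pics/w11raw.png"); cv2.imwrite("pics/w11c.png",cv2.resize(im[0:80,160:340],None,fx=4.4,fy=4.4,interpolation=cv2.INTER_CUBIC))
im=cv2.imread("pics/w11top.png"); cv2.imwrite("pics/w11t.png",cv2.resize(im[150:220,280:360],None,fx=8,fy=8,interpolation=cv2.INTER_CUBIC))
T=np.load("w11.npy")
def ind(X):
    c,s=np.cos(p[2]),np.sin(p[2]); d=X[:,:2]-p[:2]; return np.c_[d[:,0]*c+d[:,1]*s,-d[:,0]*s+d[:,1]*c].round(1)
print("box base",ind(pix2z("wrist",np.array([[320,85],[452,87]])/1.5625,0,T)))
# expected projections for home box in top
for nm,X in [("box top",[[43,62,96],[43,-62,96],[-43,-62,96],[-43,62,96]]),("base",[[43,61,0],[-43,61,0]]),("stop top",[[30,-61,30],[-30,-61,30]]),("rail",[[65.5,73,22],[-65.5,73,22],[65.5,73,0],[-65.5,73,0]])]:
    print(nm,"topcrop",((proj("top",d2w(p,X))-[280,150])*8).round(0).tolist(),"wcrop",((proj("wrist",d2w(p,X),T)-[160,0])*4.4).round(0).tolist())
```

```text
box base [[ 47.9  62.3]
 [-41.1  63.3]]
box top topcrop [[176.0, 338.0], [413.0, 191.0], [524.0, 355.0], [285.0, 505.0]] wcrop [[135.0, -31.0], [144.0, -706.0], [630.0, -703.0], [635.0, -29.0]]
base topcrop [[157.0, 378.0], [260.0, 535.0]] wcrop [[218.0, 234.0], [577.0, 236.0]]
stop top topcrop [[403.0, 250.0], [477.0, 360.0]] wcrop [[262.0, -364.0], [531.0, -362.0]]
rail topcrop [[112.0, 342.0], [271.0, 585.0], [108.0, 351.0], [265.0, 591.0]] wcrop [[102.0, 239.0], [688.0, 241.0], [123.0, 283.0], [671.0, 285.0]]
```

View pics/w11c.png

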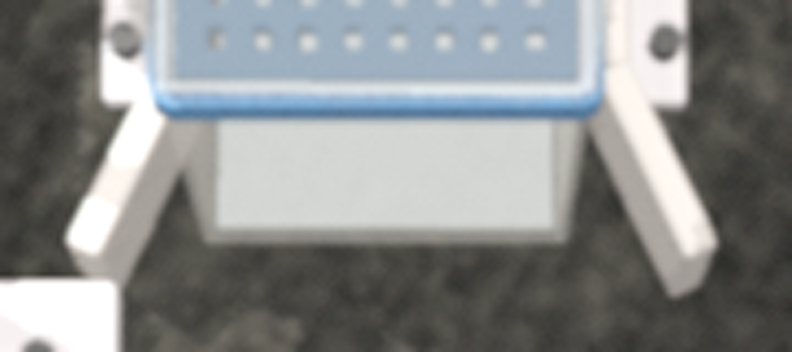

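View pics/w11t.png

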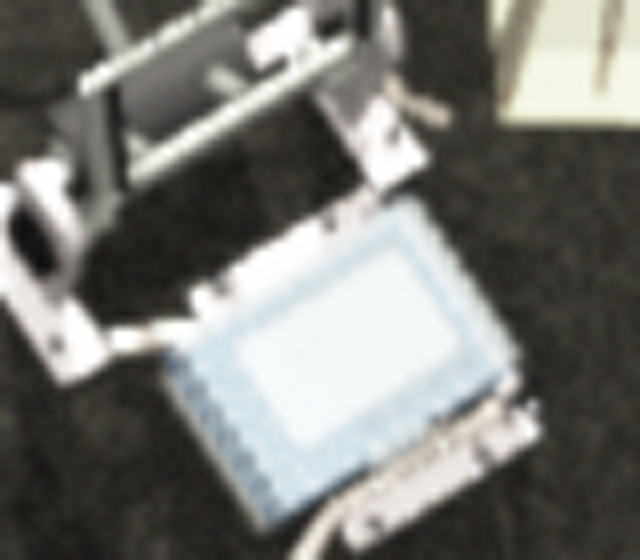

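Run:
```python
from plan import *
im=cv2.imread("pics/w6.png"); cv2.imwrite("pics/w6c.png",cv2.resize(im[80:280,210:500],None,fx=2.75,fy=2.75,interpolation=cv2.INTER_CUBIC))
T=np.load("w6.npy")
for nm,X in [("stop",[[45,-61,30],[-45,-61,30],[45,-61,0],[-45,-61,0]]),("rail",[[65.5,73,22],[-65.5,73,22],[65.5,73,0],[-65.5,73,0],[45.5,30,22],[-45.5,30,22]])]:
    print(nm,((proj("wrist",d2w(p,X),T)*1.5625-[210,80])*2.75).round(0).tolist())
```

```text
stop [[408.0, 113.0], [667.0, 122.0], [414.0, 175.0], [659.0, 183.0]]
rail [[312.0, 452.0], [732.0, 467.0], [322.0, 488.0], [723.0, 502.0], [388.0, 341.0], [667.0, 351.0]]
```

View pics/w6c.png

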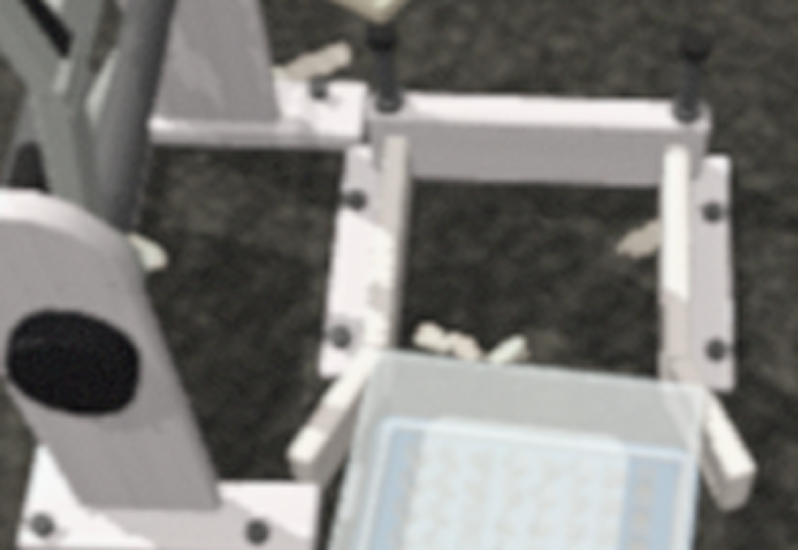

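```bash
python3 -c "
from plant import sign_off,telemetry
s=telemetry.get_state(); print(s['t'],s['wrist_force'],abs(s['joint_vel']).max() if hasattr(s['joint_vel'],'max') else s['joint_vel'])
print(sign_off())"
```

```text
15.5 [-0.24084437  0.62781531 -0.0348953 ] 0.007412584678028575
the job is handed in; nothing more can be done
None
```

The frame is up and the tip box is in the nest against the end stop. I handed the job in at 15.5 s, with the arm at rest and clear of everything; hand-in gave no verdict.

**What I did**
- **Frame:** I pushed the grip bar up with the shut fingertips, from underneath, to about 1.4 rad and backed off. The frame went on to its upper stop by itself.
- **Box:** I pushed the box on its end wall with both fingertips, fingers part open. It squared up to the dock and slid in until the push force rose to about 13 N along the lane.

**Last checks**
- **Frame:** it was still leaning back in all the later side and top pictures. I judged this by eye only and did not measure the angle.
- **Box end wall:** I measured it 62 to 63 mm along the dock's y, against 61 mm for fully home. The stop itself also shows about 1 to 2.5 mm further along than my dock estimate, so the box should be within about 1 mm of home.
- **Box sideways:** about 1 to 2 mm off centre, and square to the dock within about 1.5 degrees.
- **Disagreement:** in the coarse top view, the two lid corners at the mouth end read further out than that. I put this down to the side wall showing there.
- **Bystanders:** I saw no change in the cup or vials in the pictures, and the arm stayed away from the marker. I did not measure their positions again.

One approach pose drove the last joint to 2.655 rad, against a limit of 2.66. I used a steeper tool angle for the push instead.

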